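# Hang a bracket on the trolley peg behind its gravity flap

## Robot

A 6-joint arm with a two-finger parallel gripper is mounted at the origin on the work surface. World frame = base frame: x ahead of the robot, y to its left, z up, the work surface at z = 0. Lengths are in m, angles in rad, forces in N, time in s.
With the tool pointing down it reaches from about 0.35 to 0.975 m from the base axis. Payload 7.1 kg.
Tool frame: the origin (TCP) lies midway between the tips of the shut fingers; the grasp point (between the pads) lies 19 mm behind it; z points along the fingers, x is the direction in which the jaws open and shut, and the axes are right-handed (so a half turn about z gives the same grasp; the last joint's range is limited). The gripper opens to 88 mm and grips with 3 to 60 N. Pads are 20 mm wide; open, the fingers measure 115 mm over their backs; the gripper's body (75 mm by 178 mm) begins 61 mm behind the grasp point.
Start: joints at [-1.332, 0.423, 1.63, -0, 1.089, -0.019], TCP at [0.159, -0.604, 0.223] pointing down, gripper open.
Joint ranges: [-3, 3], [-0.9, 2.11], [0.09, 2.58], [-1.31, 4.45], [0.11, 2.69], [-2.54, 2.54]. Speed limits (rad/s): [2.39, 2.39, 3.01, 3.14, 3.14, 3.14].

## Interface

Orientations are given as a unit quaternion [w, x, y, z].
In Python, from station import move_pose, movel, movej, command_gripper, wait, inverse_kinematics, read_camera, camera_info, MotionError, job_done, get_time, get_joint_pos, get_qvel, get_effort, get_tcp_pos, get_ee_rot, get_ft_force, get_ft_torque, get_grip_width gives the robot as it stands. Calls block until the motion is done:
- move_pose(position, orientation): joint-space move of the TCP to a pose.
- movel(position, frame=None, v=0.15, until_force=None): straight line of the TCP; frame=None keeps the orientation; v is the mean speed in m/s. With until_force (N) it stops when the force on the tool has changed by that much, and returns True; else False.
- movej(angles): joint-space move.
- command_gripper(opening): opening from 0.0 (shut) to 1.0 (fully open); the grip force is fixed at half the most; returns when the fingers have stopped.
- wait(seconds).
- inverse_kinematics(position, orientation): joint angles nearest the present ones, or None.
- read_camera(name): name is "side" or "top" or "wrist"; returns the picture (384x512x3 uint8, red, green, blue); there is no depth.
- camera_info(name): a dict with "intrinsics" (3x3 intrinsics, pixels), "T" (4x4, takes a point from camera to world coordinates); the wrist camera has in their place "tool_from_camera" (4x4, takes a point from camera to tool coordinates, whose origin is the TCP and whose axes are the tool frame's). Camera axes: x right, y up, looking along -z (the intrinsics and any distortion apply to the point x, -y, -z); pixel columns grow to the right and rows downward; lengths in m; the calibration is good to about 2 mm. A picture is of the moment at which its call begins: read the wrist's pose just before it. camera_info takes no time and is no camera call.
A pose or a line that the arm cannot do raises MotionError and nothing moves.
- job_done(): hands the job in, once; it reports no verdict.
Readings, each from a call of its own:
- get_time(): time.
- get_joint_pos(): joint angles.
- get_qvel(): joint speeds.
- get_effort(): joint torques, N m.
- get_tcp_pos(): TCP position.
- get_ee_rot(): TCP orientation.
- get_ft_force(): force on the tool from outside, world axes, zero at the start.
- get_ft_torque(): the same for the moment, N m.
- get_grip_width(): opening from 0.0 (shut) to 1.0 (fully open).
Only numpy, scipy, OpenCV 4.12 (cv2) and the standard library are available. Lean on these libraries where they do the work, as an engineer would, in place of code of your own. Each camera call takes 0.05 s, during which the arm holds its last target.

## Task

Pick up the white bracket and hang it by its eye on the peg of the orange upright: thread the eye on to the peg, push its plate under the gravity flap so that the flap lifts, and go on until the flap has dropped shut behind it; then leave the bracket hanging upright, lying along the peg's direction. Find the peg by feel and work gently: never press the bracket against the upright or its peg with more than 25 N, and leave the bin, the tin and the spanner where they are.

Things in the scene. Friction and masses are not known exactly. Their poses are not given: they have to be found in the camera images.
- bracket: White steel bracket, 0.27 to 0.47 kg, standing upright on its foot. Origin: centre of the foot's underside; x along the foot from the grip post to the tall eye plate, z up. Foot 150 (x) by 40 by 4 mm thick. Eye plate upright at the +x end, x = 71 to 75 mm, 46 mm wide, up to z = 132 mm. Centre of mass about 40 mm from the eye plate, towards the post.
- eye (a point): Centre of the bracket's eye: a round hole 20 mm across, along the bracket's x, through the 4 mm eye plate, at (73, 0, 112) mm in the bracket's frame. 10 mm of plate stand above the hole, 13 mm on either side.
- post (a point): Point to grip on the bracket's upright grip post: 14 mm (x) by 24 mm (y), from the foot to z = 50 mm; this point is at (-65, 0, 30) mm in the bracket's frame. Pinched across its 14 mm, along the bracket's x, it holds the bracket from tipping.
- rack: Orange slotted upright, 410 mm tall, fixed. Carries a steel back plate, 96 mm wide, with the hanging peg. Origin: on the bench straight below the peg's root, in the plane of the back plate's front face; z up; the peg points along the rack's -x. To hang, the bracket's x is parallel to the rack's x and it is moved along +x. The back plate reaches 135 mm below and 40 mm above the peg's axis.
- peg_low (a point): Fixed point on the upright: the LOWEST place where the peg's axis can meet the back plate's face, 170 mm above the bench. Peg, flap and plate are clamped together 0 to 45 mm above it: that height is not measured, but stays. Peg: round, 12 mm thick, level, along the rack's -x at y = 0, tip 68 mm from the back plate, last 4 mm tapered, bare from 40 mm outward (in front of the flap).
- flap_low (a point): Fixed point: where the flap's cross pin would be with the peg at its lowest; the pin is always 32 mm above the peg's axis, 36 mm out from the back plate. Flap: steel, 120 g, 62 mm wide, 6 mm thick, lower edge 8 mm round, 9 mm above the peg's axis when shut. It hangs between two cheeks, inner faces at y = +-35.5 mm, 0 to 43 mm out, 21 to 43 mm above the axis.
- flap (a joint): Flap angle: 0 = hanging shut; it swings only inward and up, towards the back plate (to 1.4 rad), and falls shut by its weight. The eye plate's top, pushed along the peg, lifts it to about 1.0 to 1.3 rad (1 to 4 N); it rides over the top edge and drops behind once the plate is within about 10 mm of the back plate. Fully home: eye plate flat on the back plate.
- bin: Green plastic bin, 150 by 100 by 70 mm high, bystander. Origin: centre of its underside.
- tin: Grey tin, 66 mm across, 90 mm high, bystander. Origin: centre of its underside.
- spanner: Steel spanner lying on the bench, bystander.
Things that resemble listed ones, but are neither listed nor needed, are in the scene too. There is more than one size of the bracket; the one meant has the size given above.

How it is judged:
On the way, in this order (a step that is already met when the one before it is completed fails the run):
1. the bracket is picked up off the bench (height (world z) of bracket above 0.03 m), for 0.2 s.
2. with its eye on the peg, the bracket's plate lifts the flap (y of eye in the frame of rack between -0.015 and 0.015 m and z of eye in the frame of rack between 0.15 and 0.226 m and value of joint flap above 0.5 rad and x of eye in the frame of rack between -0.06 and 0.01 m), for 0.05 s.
At the end, for the whole second after the job is handed in: The bracket hangs at rest from the peg: its eye is between flap and back plate (0 to 34 mm from the back plate), within 15 mm sideways and at a height of 150 to 226 mm, the flap hangs shut (under 0.12 rad), the bracket is upright and parallel to the peg within 0.25 rad and its weight is on the rack (y of eye in the frame of rack between -0.015 and 0.015 m and z of eye in the frame of rack between 0.15 and 0.226 m and x of eye in the frame of rack between -0.034 and 0.01 m and value of joint flap below 0.12 rad and angle between bracket's own z axis and vertical below 0.25 rad and angle between the x axis of bracket and the x axis of rack, either way round below 0.25 rad and contact force between bracket and rack above 1 N and linear speed of bracket below 0.02 m/s and angular speed of bracket below 0.15 rad/s); the robot touches nothing.
It fails at once if the bracket is pressed against the upright, peg or flap with more than 25 N (contact force between bracket and rack above 25 N).
It fails at once if bin, tin or spanner is moved more than 30 mm (distance of any of bin, tin, spanner from where it was at the start of the episode above 0.03 m).
It also fails if it takes over 58 s, if anything falls off the work surface, if the arm or the gripper's body presses on something with over 40 N, if the wrist force passes 120 N, or if a joint passes its speed limit or range.

## Working session

There is one attempt and no reset: what is moved stays moved. The work goes in short steps, each a Python script; the robot and the scene stay as the last script left them, time stands still between calls to the robot, and variables do not carry over. Pictures are saved under pics/ and viewed, and the job is handed in when it is done.

```bash
ls; mkdir -p pics; python3 - <<'E'
from station import *
import cv2,numpy as np
np.set_printoptions(precision=4,suppress=True)
print(get_time())
for n in ["side","top","wrist"]:
    im=read_camera(n); cv2.imwrite(f"pics/{n}0.png",cv2.cvtColor(im,cv2.COLOR_RGB2BGR)); print(n,camera_info(n))
print(get_time(),get_tcp_pos(),get_ee_rot(),get_ft_force())
E
```

```text
pics
0.0
side {'intrinsics': array([[456.0479,   0.    , 259.0026],
       [  0.    , 456.0479, 198.3742],
       [  0.    ,   0.    ,   1.    ]]), 'T': array([[ 0.9752,  0.1221, -0.1843,  0.4132],
       [-0.2209,  0.5756, -0.7873, -0.8196],
       [ 0.01  ,  0.8086,  0.5883,  0.7295],
       [ 0.    ,  0.    ,  0.    ,  1.    ]])}
top {'intrinsics': array([[414.2591,   0.    , 255.1693],
       [  0.    , 414.2591, 191.5405],
       [  0.    ,   0.    ,   1.    ]]), 'T': array([[ 0.007 ,  0.9817, -0.1905,  0.4205],
       [-0.9996,  0.012 ,  0.0249, -0.007 ],
       [ 0.0268,  0.1903,  0.9814,  1.0433],
       [ 0.    ,  0.    ,  0.    ,  1.    ]])}
wrist {'intrinsics': array([[308.834 ,   0.    , 250.4056],
       [  0.    , 308.834 , 193.0957],
       [  0.    ,   0.    ,   1.    ]]), 'tool_from_camera': array([[ 1.    ,  0.0003, -0.    ,  0.0004],
       [ 0.0003, -0.9581, -0.2863, -0.0786],
       [-0.0001,  0.2863, -0.9581, -0.1634],
       [ 0.    ,  0.    ,  0.    ,  1.    ]])}
0.15 [ 0.1593 -0.6039  0.2221] [-0.0004  0.7921 -0.6103 -0.0004] [-0.4179  0.185  -0.511 ]
```

View pics/side0.png

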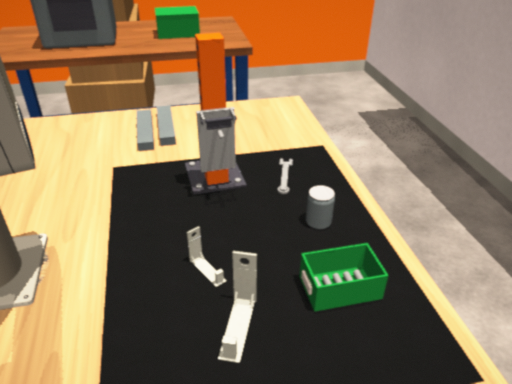

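View pics/top0.png

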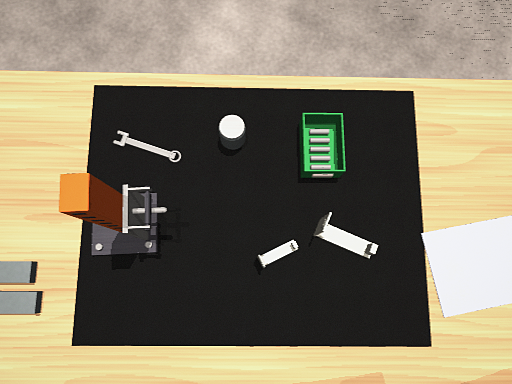

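View pics/wrist0.png

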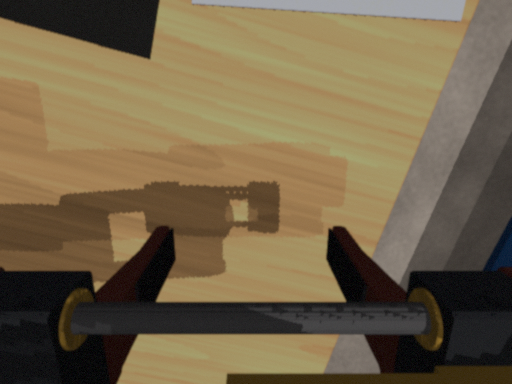

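The side view shows two white brackets: a small one at about (205,255) and a big one at (240,305). The rack is at (215,150), the tin at (320,207), the bin at (343,275) and the spanner at (285,175). In the top view the brackets are at (278,252) and (347,238). I'll crop both and measure them.

```bash
cat > h.py <<'E'
from station import *
import cv2,numpy as np
np.set_printoptions(precision=4,suppress=True)
def ray(cam,u,v,info=None,T=None):
    i=info or camera_info(cam); K=i["intrinsics"]; T=i["T"] if T is None else T
    d=np.array([(u-K[0,2])/K[0,0],-(v-K[1,2])/K[1,1],-1.0]); return T[:3,3],T[:3,:3]@d
def onz(cam,u,v,z,**k):
    o,d=ray(cam,u,v,**k); return o+d*(z-o[2])/d[2]
def proj(cam,P,T=None):
    i=camera_info(cam);K=i["intrinsics"];T=i["T"] if T is None else T
    p=T[:3,:3].T@(np.asarray(P)-T[:3,3]); return np.array([K[0,2]+K[0,0]*p[0]/-p[2],K[1,2]+K[1,1]*-p[1]/-p[2]])
def tri(r1,r2):
    (a,d),(b,e)=r1,r2; d=d/np.linalg.norm(d);e=e/np.linalg.norm(e)
    A=np.stack([d,-e],1); s=np.linalg.lstsq(A,b-a,rcond=None)[0]; p=a+d*s[0];q=b+e*s[1]
    return (p+q)/2,np.linalg.norm(p-q)
E
python3 - <<'E'
from h import *
s=cv2.imread("pics/side0.png");t=cv2.imread("pics/top0.png")
a=cv2.resize(s[215:365,170:270],None,fx=4,fy=4,interpolation=cv2.INTER_CUBIC)
b=cv2.resize(t[205:275,250:385],None,fx=5,fy=5,interpolation=cv2.INTER_CUBIC)
cv2.imwrite("pics/c_s.png",a);cv2.imwrite("pics/c_t.png",b)
c=cv2.resize(s[95:200,170:260],None,fx=5,fy=5,interpolation=cv2.INTER_CUBIC)
d=cv2.resize(t[160:265,50:185],None,fx=5,fy=5,interpolation=cv2.INTER_CUBIC)
cv2.imwrite("pics/r_s.png",c);cv2.imwrite("pics/r_t.png",d)
E
```

```text
(no output)
```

View pics/c_s.png

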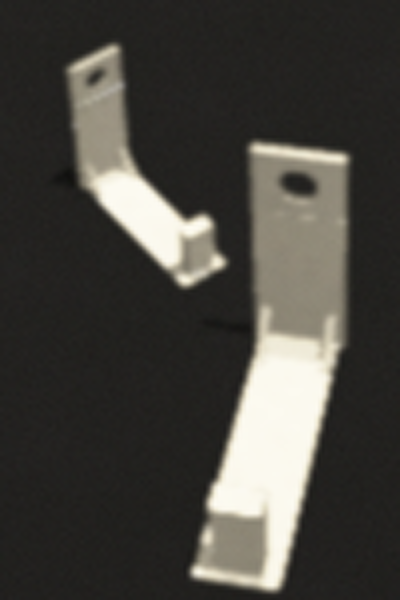

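View pics/c_t.png

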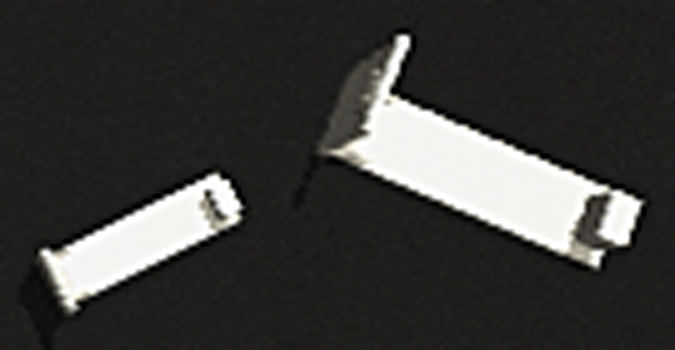

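View pics/r_s.png

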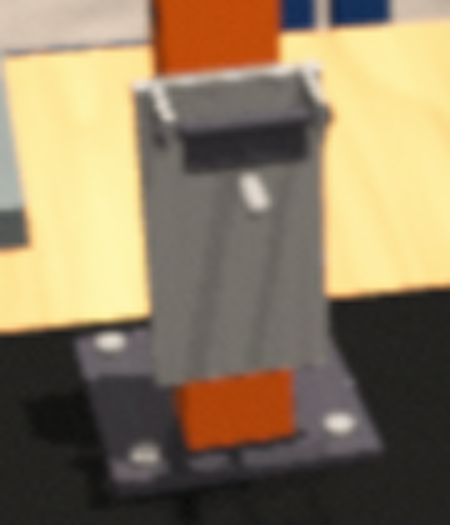

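View pics/r_t.png

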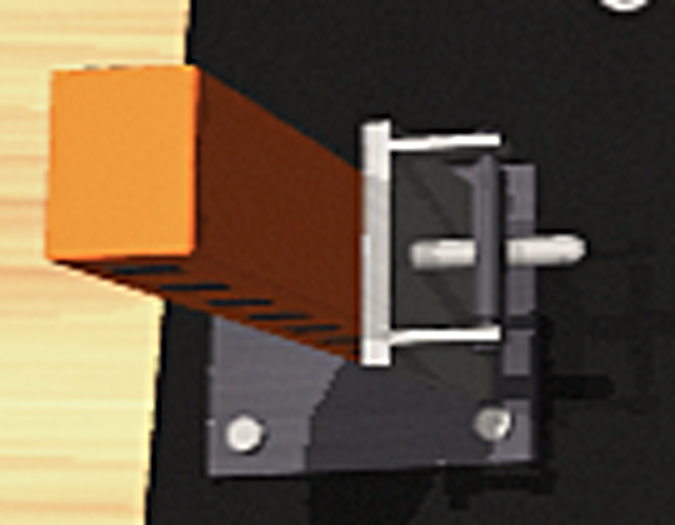

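```bash
python3 - <<'E'
from h import *
S=lambda x,y:(170+(x)/4,215+(y)/4)
T=lambda x,y:(250+x/5,205+y/5)
RS=lambda x,y:(170+x/5,95+y/5)
RT=lambda x,y:(50+x/5,160+y/5)
def side(z,p): return onz("side",*p,z)
def top(z,p): return onz("top",*p,z)
# bracket big
print("side foot post end", side(0.0,S(192,575)),side(0,S(280,590)))
print("side plate top",side(.132,S(250,147)),side(.132,S(348,157)), "eye",side(.112,S(298,184)))
print("post top side",side(.05,S(240,490)))
print("top plate top",top(.132,T(405,37)),"post top",top(.05,T(622,217)), "foot corner",top(.004,T(600,268)),top(.004,T(643,203)),top(.004,T(395,95)))
print("small plate: foot end",side(0,S(185,285)),side(0,S(225,262)),side(0.0,S(85,185)))
# plate edge lines top
for n,a,b in [("tip",(258,205),(582,248)),("peg@flap",(248,178),(508,250)),("plate top L",(137,88),(375,122+0)),("plate top R",(322,66),(375,364))]:
    print(n)
print("tip",tri(ray("side",*RS(262,205)),ray("top",*RT(583,247))))
# back plate top corners front face: side left corner = world? 
print("plate TL",tri(ray("side",*RS(137,88)),ray("top",*RT(362,364))),tri(ray("side",*RS(137,88)),ray("top",*RT(362,122))))
print("plate TR",tri(ray("side",*RS(322,66)),ray("top",*RT(388,122))),tri(ray("side",*RS(322,66)),ray("top",*RT(388,364))))
E
```

```text
side foot post end [ 0.4581 -0.3146  0.    ] [ 0.4959 -0.3309  0.    ]
side plate top [ 0.5123 -0.1791  0.132 ] [ 0.5567 -0.1957  0.132 ] eye [ 0.5337 -0.1883  0.112 ]
post top side [ 0.4824 -0.3108  0.05  ]
top plate top [ 0.5521 -0.1997  0.132 ] post top [ 0.478  -0.3193  0.05  ] foot corner [ 0.4552 -0.3214  0.004 ] [ 0.4877 -0.3447  0.004 ] [ 0.5409 -0.2209  0.004 ]
small plate: foot end [ 0.4812 -0.1371  0.    ] [ 0.5049 -0.125   0.    ] [ 0.4367 -0.049  -0.    ]
tip
peg@flap
plate top L
plate top R
tip (array([0.5463, 0.1518, 0.2033]), np.float64(0.003802490607074268))
plate TL (array([0.496 , 0.2292, 0.2334]), np.float64(0.005668494212563465)) (array([0.5419, 0.2292, 0.2432]), np.float64(0.08819288682508214))
plate TR (array([0.5897, 0.2238, 0.239 ]), np.float64(0.003393772884887176)) (array([0.5399, 0.209 , 0.2472]), np.float64(0.09650988141163687))
```

The big bracket's plate measures about 47 mm wide and its foot about 150 x 41 mm, so it's the one meant. The small one's foot is only about 27 mm wide.

With a vertical tool the wide gripper body could hit the peg tip, so I'll grip the post with the tool tilted about the bracket's x axis. Next I'll check reachability.

```bash
cat >> h.py <<'E'
from scipy.spatial.transform import Rotation as R
def tool_R(yaw,tilt):
    """tool x = -bracket x (bracket yaw), tool z tilted from down by tilt, pointing away from the robot side (bracket -y... )"""
    bx=np.array([np.cos(yaw),np.sin(yaw),0]); out=np.array([np.sin(yaw),-np.cos(yaw),0])
    z=np.array([0,0,-1])*np.cos(tilt)+out*np.sin(tilt); x=-bx; y=np.cross(z,x)
    return np.stack([x,y,z],1)
def quat(M):
    q=R.from_matrix(M).as_quat(); return [q[3],q[0],q[1],q[2]]
def tcp_for(grasp,M): return np.asarray(grasp)+M[:,2]*0.019
def wristT():
    p=np.array(get_tcp_pos()); q=get_ee_rot(); A=np.eye(4); A[:3,:3]=R.from_quat([q[1],q[2],q[3],q[0]]).as_matrix(); A[:3,3]=p
    return A@camera_info("wrist")["tool_from_camera"]
def snap(n,f):
    T=wristT() if n=="wrist" else None
    im=read_camera(n); cv2.imwrite(f"pics/{f}.png",cv2.cvtColor(im,cv2.COLOR_RGB2BGR))
    if T is not None: np.save(f"pics/{f}.npy",T)
    return im
E
python3 - <<'E'
from h import *
d=np.deg2rad
for t in (0,30,40,45,50,55,60,70):
    M=tool_R(d(67),d(t)); M2=tool_R(d(90),d(t))
    r=[]
    for g,m in [((.482,-.318,.03),M),((.482,-.318,.15),M),((.546,-.02,.122),M2),((.546,.085,.122),M2)]:
        q=inverse_kinematics(tcp_for(g,m),quat(m)); r.append(None if q is None else np.round(q,2))
    print(t,r)
print(get_time())
E
```

```text
0 [array([-0.6 ,  0.67,  1.83, -0.  ,  0.64,  1.37]), array([-0.6 ,  0.47,  1.8 , -0.  ,  0.87,  1.37]), array([-0.06,  0.48,  1.88, -0.  ,  0.78,  1.51]), array([ 0.13,  0.49,  1.87, -0.  ,  0.79,  1.7 ])]
30 [array([-0.67,  0.64,  2.14,  2.41,  0.2 , -1.08]), array([-0.67,  0.38,  2.12,  0.78,  0.19,  0.56]), None, None]
40 [array([-0.7 ,  0.7 ,  2.22,  2.73,  0.49, -1.43]), array([-0.7 ,  0.4 ,  2.22,  2.24,  0.24, -0.91]), array([-0.09,  0.44,  2.3 ,  2.95,  0.3 , -1.45]), array([ 0.2 ,  0.45,  2.28,  3.59,  0.3 , -1.84])]
45 [array([-0.71,  0.74,  2.25,  2.77,  0.64, -1.49]), array([-0.71,  0.43,  2.26,  2.5 ,  0.37, -1.19]), array([-0.09,  0.48,  2.34,  2.99,  0.46, -1.5 ]), array([ 0.21,  0.48,  2.32,  3.48,  0.46, -1.73])]
50 [array([-0.73,  0.8 ,  2.27,  2.79,  0.8 , -1.54]), array([-0.73,  0.46,  2.3 ,  2.63,  0.52, -1.33]), array([-0.1 ,  0.53,  2.37,  3.01,  0.64, -1.53]), array([ 0.22,  0.53,  2.35,  3.43,  0.62, -1.67])]
55 [array([-0.74,  0.86,  2.29,  2.8 ,  0.96, -1.57]), array([-0.74,  0.51,  2.33,  2.69,  0.68, -1.41]), array([-0.1 ,  0.59,  2.4 ,  3.03,  0.81, -1.55]), array([ 0.23,  0.59,  2.38,  3.41,  0.8 , -1.62])]
60 [array([-0.76,  0.92,  2.3 ,  2.8 ,  1.12, -1.6 ]), array([-0.76,  0.57,  2.35,  2.73,  0.85, -1.47]), array([-0.11,  0.66,  2.43,  3.03,  1.  , -1.56]), array([ 0.24,  0.66,  2.4 ,  3.4 ,  0.97, -1.59])]
70 [array([-0.78,  1.06,  2.29,  2.78,  1.42, -1.65]), array([-0.78,  0.72,  2.38,  2.76,  1.18, -1.55]), array([-0.12,  0.83,  2.45,  3.03,  1.36, -1.59]), array([ 0.26,  0.82,  2.42,  3.39,  1.32, -1.54])]
0.15
```

```bash
python3 - <<'E'
from h import *
M=tool_R(np.pi/2,0)
move_pose([.48,.03,.30],quat(M)); print(get_time(),get_tcp_pos())
snap("wrist","w1"); snap("top","t1")
M=tool_R(np.deg2rad(67),np.deg2rad(50))
p=tcp_for((.482,-.318,.16),M)
move_pose(p,quat(M)); print(get_time(),get_tcp_pos(),p)
snap("wrist","w2"); snap("top","t2"); snap("side","s2")
E
```

```text
2.6833 [0.4801 0.0295 0.2999]
5.25 [ 0.4959 -0.3237  0.1481] [ 0.4954 -0.3237  0.1478]
```

View pics/w1.png

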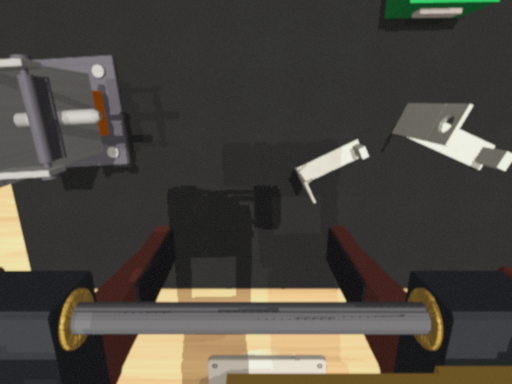

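View pics/w2.png

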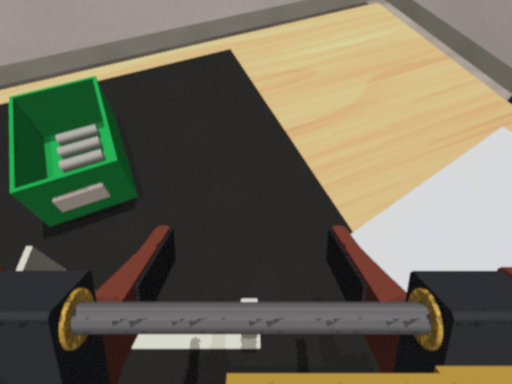

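View pics/t2.png

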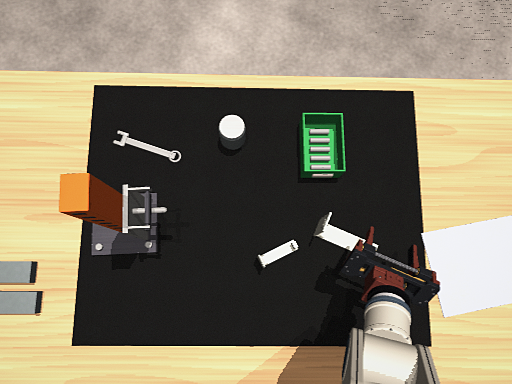

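View pics/s2.png

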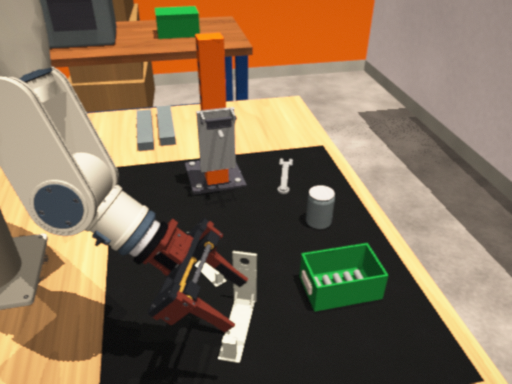

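The w1 view shows the peg at about (80,117), the back plate at the left edge, the small bracket at (335,165) and the big bracket's plate top at about (435,115). The t2 and s2 views confirm the gripper body is long along tool x, so the tilt is needed.

```bash
python3 - <<'E'
from h import *
w=cv2.imread("pics/w1.png")
cv2.imwrite("pics/w1a.png",cv2.resize(w[45:195,0:140],None,fx=4,fy=4,interpolation=cv2.INTER_CUBIC))
cv2.imwrite("pics/w1b.png",cv2.resize(w[90:180,382:512],None,fx=5,fy=5,interpolation=cv2.INTER_CUBIC))
E
```

```text
(no output)
```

View pics/w1a.png

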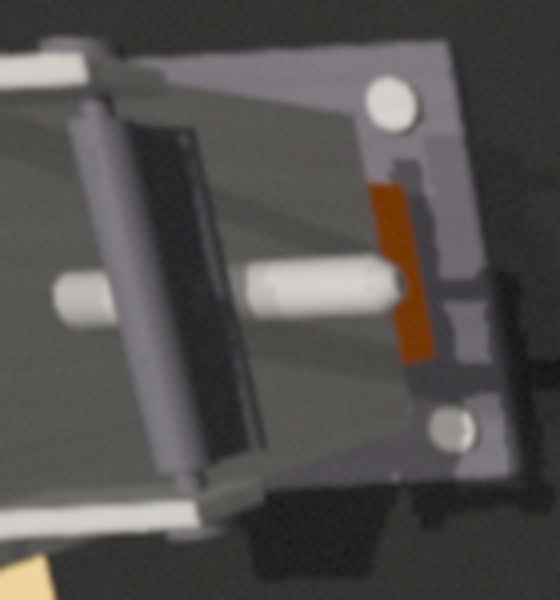

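View pics/w1b.png

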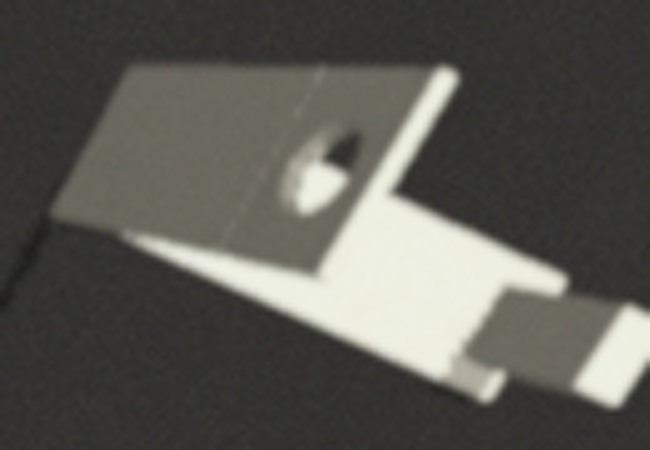

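```bash
python3 - <<'E'
from h import *
T=np.load("pics/w1.npy"); W=lambda u,v:ray("wrist",u,v,T=T)
A=lambda x,y:((x+.5)/4-.5,45+(y+.5)/4-.5)
B=lambda x,y:(382+(x+.5)/5-.5,90+(y+.5)/5-.5)
RS=lambda x,y:(170+x/5,95+y/5); RT=lambda x,y:(50+x/5,160+y/5)
rs=[W(*A(402,284)),ray("side",*RS(262,205)),ray("top",*RT(585,248))]
for i,j in ((0,1),(0,2),(1,2)): print("tip",i,j,tri(rs[i],rs[j]))
# LSQ of three
Am=np.zeros((3,3));b=np.zeros(3)
for o,d in rs:
    d=d/np.linalg.norm(d);P=np.eye(3)-np.outer(d,d);Am+=P;b+=P@o
tip=np.linalg.solve(Am,b);print("tip",tip)
z=tip[2]
a=onz("wrist",*A(402,284),z,T=T);c=onz("wrist",*A(252,289),z,T=T);e=onz("wrist",*A(62,299),z,T=T)
print(a,c,e,"yaw",np.degrees(np.arctan2(*(c-a)[[1,0]])),np.degrees(np.arctan2(*(e-a)[[1,0]])))
# baseplate edge: corners z~0.008 
p=[onz("wrist",*A(*q),.008,T=T) for q in [(447,42),(517,475)]];v=p[1]-p[0];print("baseplate edge",p,np.degrees(np.arctan2(v[1],v[0]))%180-90)
p=[onz("wrist",*A(*q),.008,T=T) for q in [(140,57),(447,42)]];v=p[1]-p[0];print("baseplate long",np.degrees(np.arctan2(v[1],v[0]))%180)
# flap lines: pin
p=[onz("wrist",*A(*q),z+.036,T=T) for q in [(92,105),(185,480)]];v=p[1]-p[0];print("pin",p,np.degrees(np.arctan2(v[1],v[0]))%180)
# bracket
q=[onz("wrist",*B(*k),.132,T=T) for k in [(447,69),(324,276)]];v=q[1]-q[0];print("plate top",q,np.linalg.norm(v),np.degrees(np.arctan2(v[1],v[0]))%180-90)
q=[onz("wrist",*B(*k),.0,T=T) for k in [(130,65),(50,215)]];v=q[1]-q[0];print("plate bottom",q,np.linalg.norm(v),np.degrees(np.arctan2(v[1],v[0]))%180-90)
# foot edge z=.004
q=[onz("wrist",*B(*k),.004,T=T) for k in [(392,190),(568,277)]];v=q[1]-q[0];print("foot edge",q,np.degrees(np.arctan2(v[1],v[0]))%180)
q=[onz("wrist",*B(*k),.004,T=T) for k in [(125,232),(445,380)]];v=q[1]-q[0];print("foot edge",q,np.degrees(np.arctan2(v[1],v[0]))%180)
q=[onz("wrist",*B(*k),.05,T=T) for k in [(628,305),(575,388)]];v=q[1]-q[0];print("post top +x edge",q,np.linalg.norm(v),np.degrees(np.arctan2(v[1],v[0]))%180-90)
E
```

```text
tip 0 1 (array([0.5477, 0.1515, 0.2038]), np.float64(0.0007357605521392441))
tip 0 2 (array([0.5459, 0.1528, 0.1989]), np.float64(0.0031480167382582037))
tip 1 2 (array([0.546 , 0.1509, 0.2038]), np.float64(0.004146374071774104))
tip [0.5465 0.1514 0.2035]
[0.5474 0.1517 0.2035] [0.5464 0.1825 0.2035] [0.5444 0.2218 0.2035] yaw 91.78854695226762 92.38143162173044
baseplate edge [array([0.6184, 0.2176, 0.008 ]), array([0.4693, 0.2108, 0.008 ])] -87.38629750995909
baseplate long 92.50538898641034
pin [array([0.5784, 0.183 , 0.2395]), array([0.514 , 0.1796, 0.2395])] 3.0616595666310786
plate top [array([ 0.556 , -0.1984,  0.132 ]), array([ 0.5135, -0.1807,  0.132 ])] 0.046036467352778325 67.44427247366869
plate bottom [array([ 0.5561, -0.1974,  0.    ]), array([ 0.5136, -0.1799,  0.    ])] 0.04602831014489412 67.65002451510708
foot edge [array([ 0.521, -0.277,  0.004]), array([ 0.4957, -0.3341,  0.004 ])] 66.03380445883816
foot edge [array([ 0.509 , -0.2008,  0.004 ]), array([ 0.4646, -0.304 ,  0.004 ])] 66.72390247948924
post top +x edge [array([ 0.4945, -0.3156,  0.05  ]), array([ 0.4718, -0.3065,  0.05  ])] 0.024415946846985594 68.19810576630445
```

The peg tip is at about (0.547, 0.152, 0.2035) and rack x has a yaw of about 92.5°. The bracket's yaw is about 67.2° and its post is at (0.481, -0.317). Now the grasp.

```bash
python3 - <<'E'
from h import *
M=tool_R(np.deg2rad(67.2),np.deg2rad(50))
g=np.array([.481,-.317,.03])
movel(tcp_for(g+[0,0,.06],M),quat(M),v=.1)
r=movel(tcp_for(g,M),quat(M),v=.06,until_force=8); print(r,get_time(),get_tcp_pos(),tcp_for(g,M),get_ft_force(),get_ft_torque())
if not r:
    command_gripper(0.0); print(get_time(),get_grip_width(),.088*get_grip_width(),get_ft_force(),get_ft_torque())
    movel(tcp_for(g+[0,0,.08],M),quat(M),v=.06); print(get_time(),get_tcp_pos(),get_grip_width()); wait(.2)
    print(get_ft_force(),get_ft_torque())
snap("side","s3");snap("top","t3");snap("wrist","w3")
E
```

```text
False 7.4 [ 0.4945 -0.3227  0.0181] [ 0.4944 -0.3226  0.0178] [0.7485 0.5831 1.1142] [0.1823 0.2872 0.0088]
8.525 0.1562066381903763 0.013746184160753114 [0.3688 0.604  0.0014] [0.2619 0.2469 0.0473]
10.0083 [ 0.4942 -0.3225  0.0973] 0.15452937560655286
[ 0.2714  0.1925 -3.2064] [ 0.014   0.9958 -0.0328]
```

View pics/s3.png

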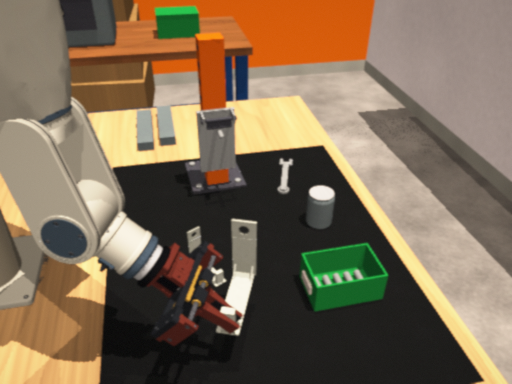

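View pics/w3.png

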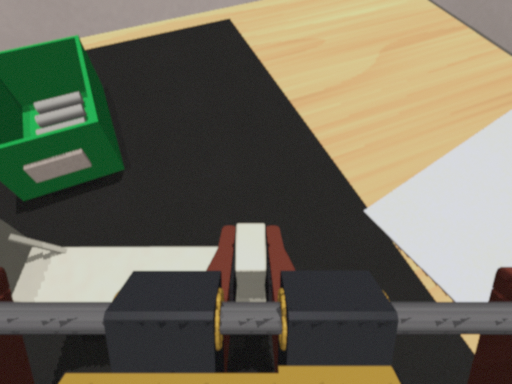

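The bracket is gripped (width 13.6 mm) and lifted, weighing about 3.5 N. I'll carry it to a point in front of the peg and check where the eye actually is.

```bash
cat >> h.py <<'E'
YAW=np.deg2rad(92.5); TILT=np.deg2rad(50); TIP=np.array([.547,.1517,.2035])
RX=np.array([np.cos(YAW),np.sin(YAW),0]); RY=np.array([-np.sin(YAW),np.cos(YAW),0])
MM=tool_R(YAW,TILT)
def tcp_eye(eye): return tcp_for(np.asarray(eye)-RX*.138+[0,0,-.082],MM)
def eye_nom(): return np.array(get_tcp_pos())-MM[:,2]*.019+RX*.138+[0,0,.082]
E
python3 - <<'E'
from h import *
p=np.array(get_tcp_pos()); M=tool_R(np.deg2rad(67.2),TILT)
movel(p+[0,0,.05],quat(M),v=.12)
e=TIP-RX*.03
movel(tcp_eye(e+[0,0,.04]),quat(MM),v=.2)
movel(tcp_eye(e),quat(MM),v=.1)
wait(.2)
print(get_time(),get_tcp_pos(),eye_nom(),e,get_ft_force(),get_ft_torque(),get_grip_width(),get_joint_pos())
s=snap("side","s4");t=snap("top","t4");snap("wrist","w4")
print(proj("side",e),proj("top",e),proj("side",e+[0,0,.02]),proj("top",e+[0,0,.02]))
s=cv2.imread("pics/s4.png");t=cv2.imread("pics/t4.png")
u,v=proj("side",e).astype(int);u2,v2=proj("top",e).astype(int)
print(u,v,u2,v2)
cv2.imwrite("pics/s4c.png",cv2.resize(s[v-60:v+60,u-60:u+60],None,fx=5,fy=5,interpolation=cv2.INTER_CUBIC))
cv2.imwrite("pics/t4c.png",cv2.resize(t[v2-50:v2+50,u2-60:u2+60],None,fx=5,fy=5,interpolation=cv2.INTER_CUBIC))
E
```

```text
13.4083 [ 0.5692 -0.0156  0.1101] [0.5487 0.1216 0.2043] [0.5483 0.1217 0.2035] [-0.7053 -1.3758 -3.7506] [-0.4185  0.8195  0.0089] 0.15673944406603896 [-0.1136  0.5322  2.355   2.9348  0.6237 -1.5036]
[224.4779 141.9663] [181.5412 207.6222] [224.1817 134.4096] [180.0596 206.095 ]
224 141 181 207
```

View pics/s4c.png

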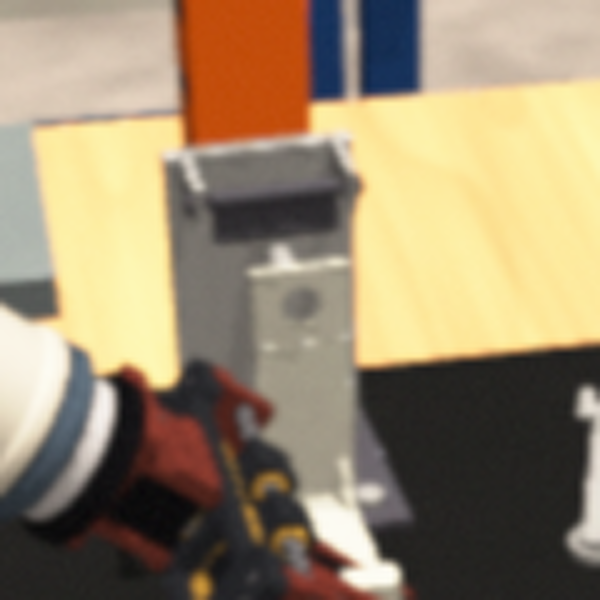

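View pics/t4c.png

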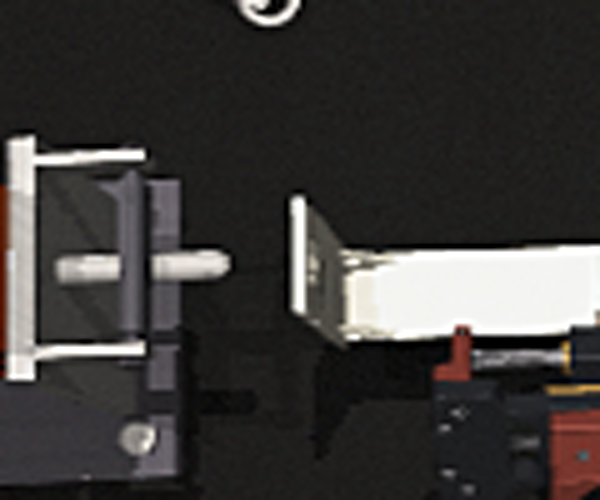

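View pics/w4.png

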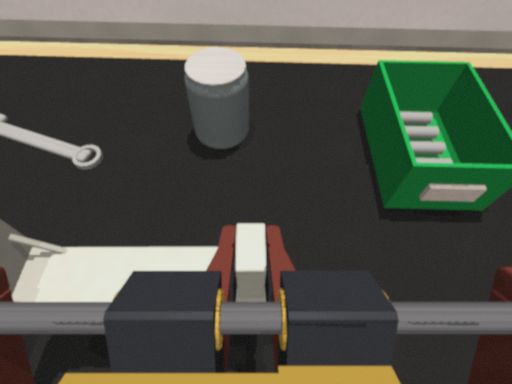

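```bash
python3 - <<'E'
from h import *
f=lambda u0,v0,x,y:(u0+(x+.5)/5-.5,v0+(y+.5)/5-.5)
e=np.array([.5487,.1216,.2043])
def res(n,cam,P,m): print(n,cam,"meas-proj px",np.array(m)-proj(cam,P))
res("tip","side",TIP,f(170,95,262,205)); res("tip","top",TIP,f(50,160,585,248))
res("tip(t4)","top",TIP,f(121,157,230,263))
res("platetop","side",e+[0,0,.02],f(164,81,298,266)); res("platetop","top",e+[0,0,.02],f(121,157,298,254))
res("eye","side",e,f(164,81,301,303))
o=e-[0,0,.112]
for s in(-1,1): print("plate bottom corner top cam",proj("top",o+RX*-.002-RY*s*.023),"crop",(proj("top",o+RX*-.002-RY*s*.02+[0,0,.004])-[121,157])*5)
for s in(-1,1): print("plate bottom corner side crop",(proj("side",o-RX*.002-RY*s*.020+[0,0,.004])-[164,81])*5)
for s in(-1,1): print("plate top corner side crop",(proj("side",o-RX*.002-RY*s*.023+[0,0,.132])-[164,81])*5)
print("post top side crop",(proj("side",o-RX*.138+[0,0,.05])-[164,81])*5)
J=np.array([proj("side",e+d)-proj("side",e) for d in np.eye(3)*.001]);print(J)
J=np.array([proj("top",e+d)-proj("top",e) for d in np.eye(3)*.001]);print(J)
E
```

```text
tip side meas-proj px [ 0.0653 -0.4717]
tip top meas-proj px [-0.1504  1.1049]
tip(t4) top meas-proj px [-0.1504  1.1049]
platetop side meas-proj px [-1.1447 -0.3134]
platetop top meas-proj px [0.1281 1.5611]
eye side meas-proj px [-0.8392 -0.4768]
plate bottom corner top cam [189.6681 224.7167] crop [342.1732 331.0673]
plate bottom corner top cam [189.5357 204.9167] crop [341.6044 244.6349]
plate bottom corner side crop [271.9801 501.82  ]
plate bottom corner side crop [350.6243 490.7184]
plate top corner side crop [253.9003 273.3237]
plate top corner side crop [350.8407 261.8165]
post top side crop [372.1354 575.7517]
[[ 0.4195 -0.0421]
 [-0.0685 -0.2025]
 [-0.0146 -0.3742]]
[[ 0.02   -0.4849]
 [-0.4925 -0.0054]
 [-0.0725 -0.075 ]]
```

```bash
python3 - <<'E'
from h import *
e=TIP+[.0012,0,0]
movel(tcp_eye(e-RX*.03),quat(MM),v=.05)
f0=np.array(get_ft_force())
r=movel(tcp_eye(e+RX*.014),quat(MM),v=.025,until_force=3)
en=eye_nom(); print(r,get_time(),"past tip",(en-TIP)@RX,"lat",(en-TIP)@RY,en[2],f0,get_ft_force())
s=snap("side","s5");t=snap("top","t5")
s=cv2.imread("pics/s5.png");t=cv2.imread("pics/t5.png")
cv2.imwrite("pics/c5.png",np.hstack([cv2.resize(s[81:201,170:250],None,fx=5,fy=5,interpolation=cv2.INTER_CUBIC),cv2.resize(t[160:280,110:190],None,fx=5,fy=5,interpolation=cv2.INTER_CUBIC)]))
E
```

```text
True 15.0667 past tip 0.004816383887935251 lat -0.0001259308307752822 0.20229803946649666 [ 0.0607  0.464  -4.0712] [-0.7601 -0.4289 -4.7482]
```

View pics/c5.png

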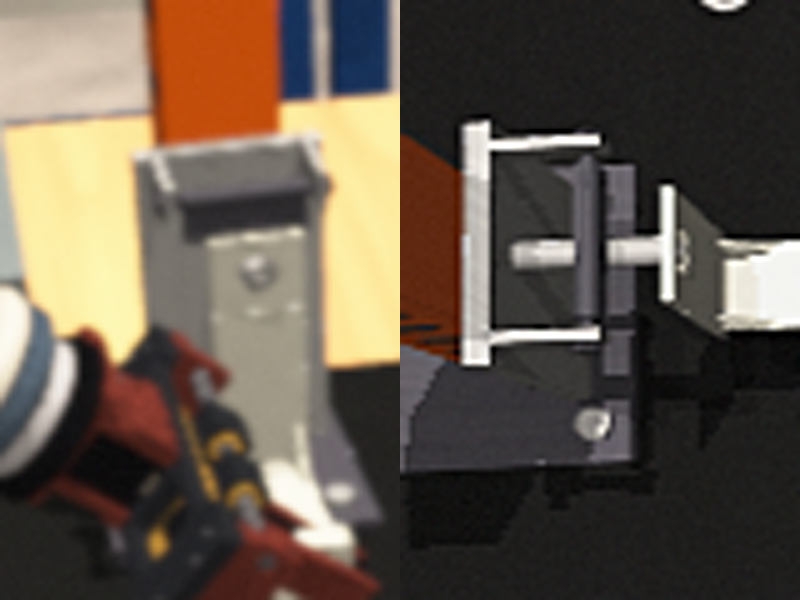

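The peg tip shows inside the eye: bright spot at (258,262) in the left crop, with the hole centred at about (257,270). I'll check the force noise, then probe up and down to centre the eye.

```bash
cat >> h.py <<'E'
def favg(n=6,dt=.01):
    a=[]
    for _ in range(n): wait(dt); a.append(get_ft_force())
    return np.mean(a,0),np.std(a,0)
E
python3 - <<'E'
from h import *
m,s=favg(10,.01); print(m,s,get_time(),eye_nom(), (eye_nom()-TIP)@RX)
b=np.array(get_tcp_pos())
for dz in (.002,.004,.006):
    movel(b+[0,0,dz],quat(MM),v=.02); m,s=favg(6); print("z",dz,m,s,get_time(),get_tcp_pos()-b)
    if abs(m[2]+4.2)>2.5: break
E
```

```text
[-0.1776 -0.2198 -4.3059] [0.3726 0.4304 0.2984] 15.25 [0.5465 0.1562 0.2017] 0.004503956086879272
z 0.002 [ 1.1124 -0.7891 -6.4204] [0.5243 0.419  0.7658] 15.55 [-0.0002 -0.0002  0.0017]
z 0.004 [  2.6644  -4.3575 -10.0709] [0.2671 0.2017 0.3727] 15.85 [-0.0004 -0.0007  0.0035]
```

```bash
python3 - <<'E'
from h import *
b=np.array(get_tcp_pos())
def go(p): movel(p,quat(MM),v=.025); m,s=favg(6); print(np.round((p-b)*1e3,1),np.round((np.array(get_tcp_pos())-b)*1e3,1),m,round(get_time(),2)); return m
c=b+[.0004,.0007,-.0065]
m0=go(c)
go(c+[.003,0,0]); go(c+[-.003,0,0]); go(c)
print(eye_nom())
E
```

```text
[ 0.4  0.7 -6.5] [ 0.4  0.9 -6.5] [ 0.2063 -0.0254 -4.3641] 16.33
[ 3.4  0.7 -6.5] [ 3.6  0.8 -6.3] [ 0.0683 -0.2566 -4.4449] 16.65
[-2.6  0.7 -6.5] [-2.6  0.6 -6.5] [ 0.3016 -0.777  -4.2428] 17.09
[ 0.4  0.7 -6.5] [ 0.5  0.8 -6.5] [-0.1511 -0.2438 -4.4104] 17.41
[0.5466 0.1563 0.1987]
```

```bash
python3 - <<'E'
from h import *
e=eye_nom(); e0=e.copy()
r=movel(tcp_eye(e+RX*.012),quat(MM),v=.03,until_force=4); m,s=favg(); print(r,(eye_nom()-TIP)@RX,m,get_time())
b=tcp_eye(e+RX*.012)
def go(d): movel(b+d,quat(MM),v=.025); m,s=favg(6); print(d,m,eye_nom(),round(get_time(),2)); return m
if not r:
    go(np.array([0,0,.003])); go(np.array([0,0,-.003]));go(np.array([0,0,-.005])); go(np.array([0,0,0]))
E
```

```text
False 0.01679733847458268 [ 0.1605  0.2254 -3.9904] 18.0083
[0.    0.    0.003] [-0.0418 -0.111  -4.3863] [0.5462 0.1681 0.2019] 18.32
[ 0.     0.    -0.003] [ 0.1414 -0.0925 -4.2751] [0.546  0.1682 0.1954] 18.77
[ 0.     0.    -0.005] [ 0.0465  0.4308 -1.9816] [0.5464 0.1683 0.194 ] 19.07
[0 0 0] [-0.1165 -0.1433 -4.2595] [0.546  0.1683 0.1988] 19.47
```

The eye touches the peg at z≈0.1945 going down and z≈0.2025 going up, so the peg axis is at about 0.1985 and the eye is centred. Now I'll push under the flap.

```bash
python3 - <<'E'
from h import *
for d in (.030,.045,.056):
    e=TIP+RX*d; e[2]=.1982; e[0]-=.0003
    r=movel(tcp_eye(e),quat(MM),v=.025,until_force=9); m,s=favg(4); n=eye_nom(); print(d,r,"past",(n-TIP)@RX,"lat",(n-TIP)@RY,n[2],m,round(get_time(),2))
    if r: break
s=snap("side","s6");t=snap("top","t6")
s=cv2.imread("pics/s6.png");t=cv2.imread("pics/t6.png")
cv2.imwrite("pics/c6.png",np.hstack([cv2.resize(s[81:201,170:250],None,fx=5,fy=5,interpolation=cv2.INTER_CUBIC),cv2.resize(t[160:280,110:190],None,fx=5,fy=5,interpolation=cv2.INTER_CUBIC)]))
E
```

```text
0.03 False past 0.03010892853363174 lat 0.00030057273525564124 0.19818179960976406 [ 0.0879 -0.0276 -4.4574] 20.18
0.045 False past 0.04510488536091226 lat 0.00029978023920723326 0.1981686482096936 [ 0.0616  0.1046 -5.0039] 20.97
0.056 False past 0.05620881156147236 lat 0.0002593182646098932 0.19825882775182574 [-0.2283 -0.2247 -4.1898] 21.59
```

View pics/c6.png

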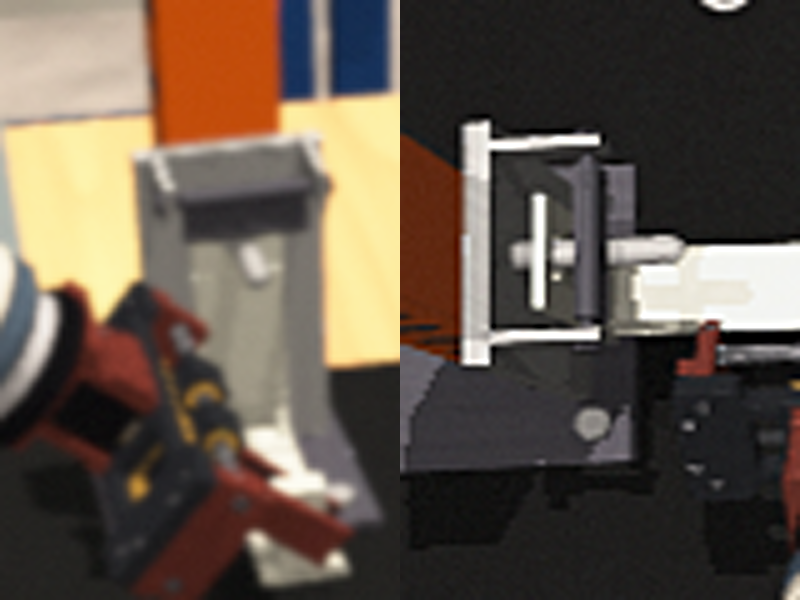

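The plate (crop column 538) is now inside and the flap (column 590) hangs shut behind it. I'll press it home gently, then lower it onto the peg.

```bash
python3 - <<'E'
from h import *
e=TIP+RX*.074; e[2]=.1982; e[0]-=.0003
m0,_=favg(6)
r=movel(tcp_eye(e),quat(MM),v=.012,until_force=4); m,s=favg(6); n=eye_nom(); print(r,"past",(n-TIP)@RX,"lat",(n-TIP)@RY,n[2],m0,m,round(get_time(),2),get_ft_torque())
E
```

```text
True past 0.06830834950517259 lat 0.0015316392691298265 0.19682403176829183 [-0.2068  0.0548 -4.1649] [ 0.1488 -1.3205 -3.6887] 22.8 [-0.3234  0.7914 -0.161 ]
```

```bash
python3 - <<'E'
from h import *
b=eye_nom(); print(b)
base=TIP+RX*.0685; base[0]-=.0003
for z in (.195,.194,.193,.192):
    e=base.copy(); e[2]=z
    movel(tcp_eye(e),quat(MM),v=.02); m,s=favg(6); n=eye_nom(); print(z,n[2],(n-TIP)@RX,(n-TIP)@RY,m,round(get_time(),2))
    if m[2]>-0.8: break
print(get_ft_torque())
E
```

```text
[0.5425 0.2199 0.1968]
0.195 0.19468911398871058 0.06839124897454356 0.0003710210215029907 [ 0.942  -2.0316 -3.8571] 23.11
0.194 0.1939545943561424 0.06846009015128478 0.00029575892208734113 [ 0.3943 -2.2774 -3.2712] 23.41
0.193 0.19345217773970574 0.0686409652658808 -3.636672498514531e-05 [-1.4535 -0.3166  1.2082] 23.71
[0.2477 0.1208 0.103 ]
```

```bash
python3 - <<'E'
from h import *
e=TIP+RX*.0693; e[0]-=.0003; e[2]=.1933
movel(tcp_eye(e),quat(MM),v=.02); m,s=favg(6); print(m,eye_nom(),get_time())
command_gripper(1.0); m,s=favg(6); print(m,get_grip_width(),get_time())
s=snap("side","s7");t=snap("top","t7");snap("wrist","w7")
s=cv2.imread("pics/s7.png");t=cv2.imread("pics/t7.png")
cv2.imwrite("pics/c7.png",np.hstack([cv2.resize(s[81:201,170:250],None,fx=5,fy=5,interpolation=cv2.INTER_CUBIC),cv2.resize(t[160:280,110:190],None,fx=5,fy=5,interpolation=cv2.INTER_CUBIC)]))
E
```

```text
[-0.3717 -5.6136 -0.3514] [0.5438 0.2203 0.1934] 24.0083
[-0.0683 -0.0309  0.1831] 0.9987100542946293 25.2583
```

View pics/c7.png

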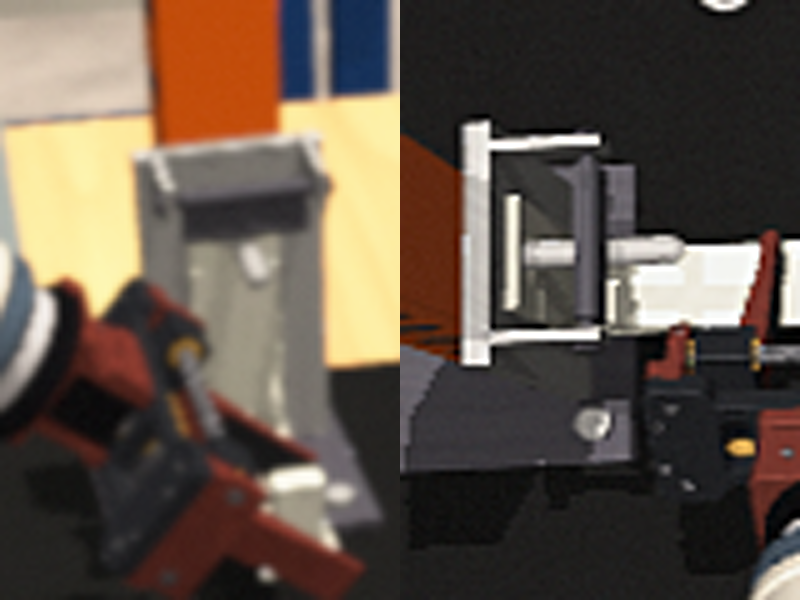

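View pics/w7.png

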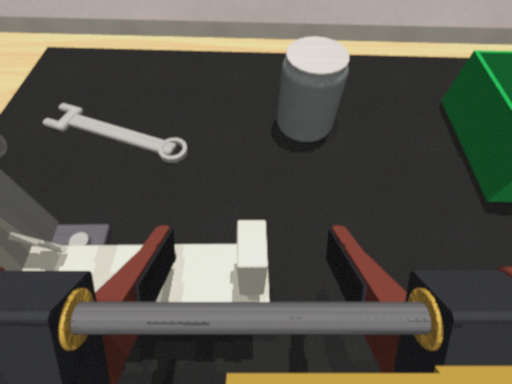

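The bracket hangs with its plate against the back plate (column 513), the flap shut (590), and the post free between the fingers. I'll withdraw along the tool axis.

```bash
python3 - <<'E'
from h import *
p=np.array(get_tcp_pos())
r=movel(p-MM[:,2]*.12,quat(MM),v=.08,until_force=5); print(r,get_tcp_pos(),get_time())
wait(.5)
s=snap("side","s8");t=snap("top","t8");snap("wrist","w8")
s=cv2.imread("pics/s8.png");t=cv2.imread("pics/t8.png")
cv2.imwrite("pics/c8.png",np.hstack([cv2.resize(s[81:201,170:250],None,fx=5,fy=5,interpolation=cv2.INTER_CUBIC),cv2.resize(t[160:280,110:190],None,fx=5,fy=5,interpolation=cv2.INTER_CUBIC)]))
wait(.5); s2=read_camera("side"); print(np.abs(s2[81:201,170:250].astype(int)-s[81:201,170:250,::-1].astype(int)).max())
E
```

```text
False [0.4726 0.0797 0.176 ] 27.0583
20
```

View pics/c8.png

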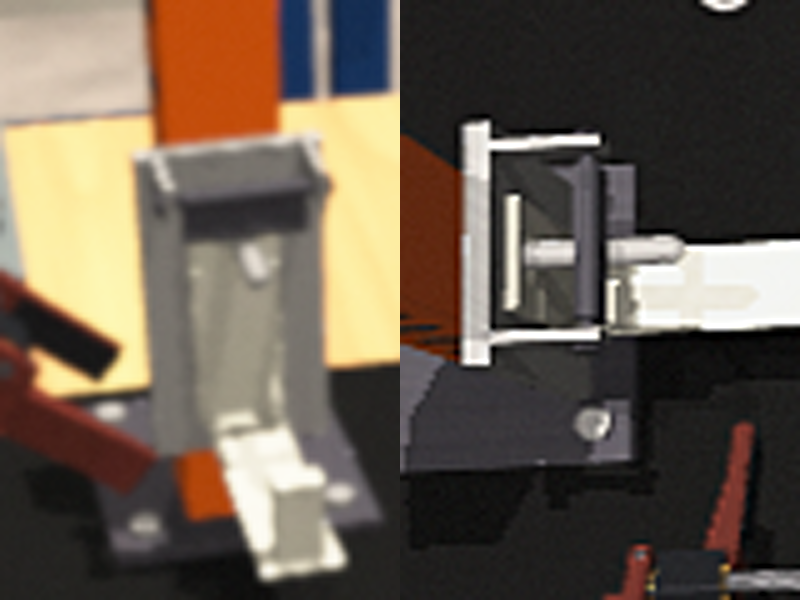

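View pics/s8.png

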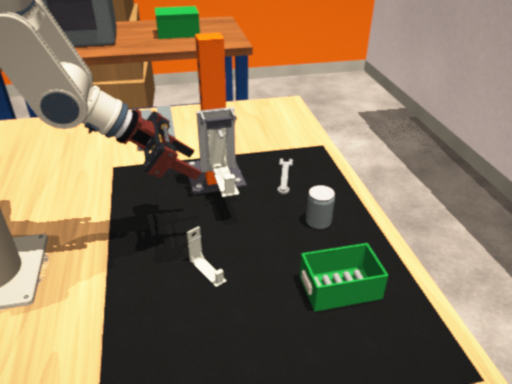

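View pics/w8.png

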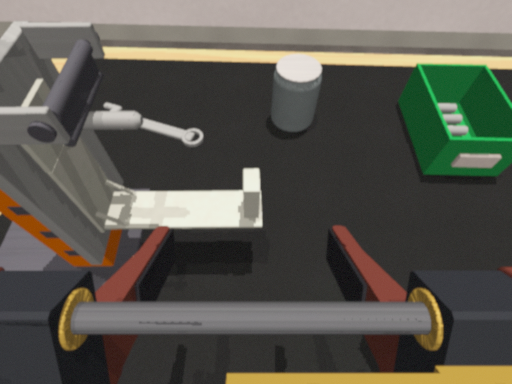

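The bracket hangs at the same place as before the retreat, level and along the peg, with the flap shut. The bystanders look unmoved and the gripper is clear, so I'm handing in.

```bash
python3 -c "
from station import *
job_done(); print(get_time())"
```

```text
the job is handed in; nothing more can be done
the job is handed in; nothing more can be done
```

I hung the big white bracket by its eye on the peg and handed the job in at about 28 s of the 58 s allowed. The system gives no verdict, so this rests on my own checks.

- **Grip:** I gripped the post with the tool tilted 50° about the bracket's x axis, because the gripper's wide body would have hit the peg tip with the tool straight down.
- **Finding the peg:** The cameras put the peg's axis at 0.2035 m. Touching the eye's lower and upper edges to the peg gave about 0.1985 m, and I used that. The back plate also turned out about 2 mm deeper than the cameras suggested.
- **Forces:** Averaged wrist readings changed by at most about 6.5 N while the bracket was on the peg. I did not record peaks between readings.
- **Flap:** I did not see the flap lifted, and the force barely showed it. I infer the lift because the plate passed the flap and the later pictures show it shut behind the plate.
- **Last checks:** In the final pictures the plate lies against the back plate, and the bracket is level and along the peg. Pictures 0.5 s apart differed only by what looks like image noise. The gripper was clear, with force readings near zero after release, and the bin, tin and spanner looked unmoved.

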